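# Draw the spring-return lens boom out over the opened specimen case and hold it

## Task

Show the sample vials under the lens: first lift the lid of the specimen case by its T-bar pull and swing it right back until it rests open on its stop (the latch is already undone). Then take the grip of the lens boom across its sides so that the lock button is squeezed in, draw the boom straight out until the third full ring line of its scale stands at the edge of the collar, 120 mm out, and finish holding it still there: the boom springs back if let go. Leave the petri dish, the spare jar lid and the dropper bottle beside them where they are.

Things in the scene. Friction and masses are not known exactly. Their poses are not given: they have to be found in the camera images.
- case: Teal moulded specimen case, fixed, 176 (x) x 243 (y) x 74 mm high; origin at the centre of its underside, z up. Its front (pull, latch) faces its own -x, toward the robot; the hinge runs along the far top edge. The undone latch sticks out 35 mm from the middle of the front, 25 to 32 mm up; it may be touched. Inside, foam with vials, below the rim of the lower half (52 mm up).
- case_lid (a joint): Angle of the case's lid in rad: 0 shut, grows as it opens, 1.92 (110 degrees) when it rests back on its stop. The hinge is stiff enough (0.15 N m friction) that the lid may stay where it is left. It weighs about 0.2 kg.
- pull_center (a point): Centre of the bar of the steel T-bar pull on the lid, 25 mm behind the front edge of the case: bar of diameter 13 mm, 44 mm long along its y (parallel to the hinge), on one central stem of diameter 11 mm. Lid shut, it is 99 mm above the bench and 27 mm above the lid. Moves with the lid; its axes are the case's when the lid is shut.
- lid_hinge (a point): Middle of the lid's hinge axis, 52 mm above the bench; the axis runs along its y. The centre of the pull lies 145 mm in front of and 47 mm above the axis when shut; the front edge of the lid 164 mm in front. The lid is a shell with 17 mm deep walls, 162 x 242 mm, top 3 mm thick.
- stand: Heavy fixed stand of the lens boom, left of the case: dark foot 150 (x) x 100 (y) x 14 mm, post up to 149 mm above the bench, horizontal aluminium outer tube of diameter 25 mm, axis 122 mm above the bench. Origin under the post; the boom draws out along the stand's own -y, over the case.
- collar_edge (a point): Top of the front edge of the black collar (diameter 30 mm) at the mouth of the outer tube, where the scale is read. Axes as the stand. The bright inner tube that comes out bears a short line every 10 mm and a full black ring line every 40 mm; the third ring reaches the edge at 120 mm of extension.
- boom (a joint): Extension of the boom in m: 0 parked, 0.120 with the third ring line at the collar's edge, 0.140 fully out. A return spring pulls it back with 2.5 N parked, 3.7 N at 0.120; parked it is also locked.
- grip_center (a point): Centre of the hold on the boom's upright black grip, which is 36 mm wide along x, 34 mm along y (the boom's direction) and reaches up to 175 mm above the bench. This point is 149 mm above the bench, at the middle of the button's height. Axes as the stand; moves with the boom. The 36 mm sides are free from 112 mm upward, with nothing above.
- lens_center (a point): Centre of the lens in its black ring (diameter 68 mm, 8 mm thick), 120 mm above the bench, carried 64 mm ahead of the grip along -y; moves with the boom. Not to be gripped.
- button_face (a point): Centre of the face of the grey lock button, 24 (y) x 26 (z) mm, on the grip's -x side (toward the robot). Out, it stands 7.5 mm proud of the side, so grip and button together measure 43.5 mm.
- lock (a joint): How far the lock button is pressed in toward the grip's +x, in m: 0 out, 0.0065 fully in; the parked boom is released above 0.005. Pressing it fully takes about 6.3 N (3 N at the start); it springs out again.
- petri_dish: Empty petri dish, diameter 64 x 14 mm, on the bench beneath the boom, between case and stand; leave alone. Origin under its centre.
- spare_lid: Loose yellow jar lid, diameter 64 x 18 mm; leave alone. Origin under its centre.
- dropper_1: Brown dropper bottle, diameter 34 x 78 mm; leave alone. Origin under its centre.

How it is judged (in metres and radians):
On the way, in this order (a step that is already met when the one before it is completed fails the run):
1. the lid rests open on its stop, with the boom still parked (value of joint case_lid above 1.82 rad and value of joint boom below 0.01 m), for 0.2 s.
2. the lock button is squeezed in while the boom is still parked (value of joint lock above 0.005 m and value of joint boom below 0.01 m), for 0.05 s.
At the end, for the whole second after the job is handed in: The lid is still open on its stop (over 1.82 rad), the boom is held by the fingers against its return spring with the third ring line at the collar's edge (120 mm out, within 5 mm either way) and does not move (value of joint case_lid above 1.82 rad and value of joint boom between 0.115 and 0.125 m and velocity of joint boom between -0.01 and 0.01 m/s and contact force between the fingers and boom above 1 N); the arm keeps its last pose, push and grip.
It fails at once if the petri dish, the spare jar lid or the dropper bottle is pushed away (distance of any of petri_dish, spare_lid, dropper_1 from where it was at the start of the episode above 0.03 m).
It also fails if it takes over 61 s, if anything falls off the work surface, if the arm or the gripper's body presses on something with over 40 N, if the wrist force passes 120 N, or if a joint passes its speed limit or range.

## Robot

A 7-joint arm with a two-finger parallel gripper is mounted at the origin on the work surface; the furniture and walls round the work are solid. World frame = base frame: x ahead of the robot, y to its left, z up, the work surface at z = 0. Lengths are in mm, angles in degrees, forces in N, time in s.
With the tool pointing down it reaches from about 425 to 875 mm from the base axis. Payload 4.7 kg.
Tool frame: the origin (TCP) lies midway between the tips of the shut fingers; the grasp point (between the pads) lies 19 mm behind it; y points along the fingers, x is the direction in which the jaws open and shut, and the axes are right-handed (so a half turn about y gives the same grasp; the last joint's range is limited). The gripper opens to 85 mm and grips with 20 to 120 N. Pads are 22 mm wide; open, the fingers measure 114 mm over their backs; the gripper's body (76 mm by 85 mm) begins 54 mm behind the grasp point. The pads swing forward as they close: fully open they stand 13 mm farther back than shut.
Start: joints at [70.995, 18.392, -4.016, 83.108, 1.295, 78.541, -3.26], TCP at [220.298, -611.553, 193.749] pointing down, gripper open.
Joint ranges: [-163.93, 163.93], [-17.29, 119.83], [-79.2, 71.16], [3.27, 140.29], [-89.18, 269.18], [5.43, 117.66], [-154.24, 154.24]. Speed limits (degrees/s): [147.25, 147.25, 180, 180, 180, 180, 180].

## Interface

Orientations are given as [roll, pitch, yaw] about the fixed x, y, z axes, in that order (R = Rz(yaw) Ry(pitch) Rx(roll)).
In Python, from workcell import r, solve_ik, telemetry, cams gives the robot as it stands. The module is installed in compiled form; this text tells all that it offers. Calls block until the motion is done:
- r.move_pose(position, orientation): joint-space move of the TCP to a pose.
- r.move_linear(position, orientation=None, speed=150, contact_N=None): straight line of the TCP; orientation=None keeps the orientation; speed is the mean speed in mm/s. With contact_N (N) it stops when the force on the tool has changed by that much, and returns True; else False.
- r.set_joints(angles): joint-space move.
- r.open_gripper() and r.grasp(strength=None): open the fingers fully, or close them until they stop; strength is the grip in N (None keeps the last).
- r.pause(seconds).
- solve_ik(position, orientation): joint angles nearest the present ones, or None.
- telemetry.get_obs(): the state.
- cams.snapshot(name): name is "side" or "top"; returns the picture (384x512x3 uint8, red, green, blue); there is no depth.
- cams.calibration(name): a dict with "mtx" (3x3 intrinsics, pixels), "D" ([k1, k2, p1, p2, k3] as OpenCV has them; the pictures are not rectified), "T" (4x4, takes a point from camera to world coordinates). Camera axes: x right, y down, z forward; pixel columns grow to the right and rows downward; lengths in mm; the calibration is good to about 2 mm. A picture is of the moment at which its call begins. calibration takes no time and is no camera call.
A pose or a line that the arm cannot do raises r.PlanningError and nothing moves.
- r.hand_in(): hands the job in, once; it reports no verdict.
Trained networks look in the newest picture that a camera, given by its name, has taken for a name from the list of things; names that differ only in an ending like _2 or _b are one class to them, and where a whole thing is asked for, a point or a joint stands for the part that bears it (a point fixed in the world has none). Each returns a list of dicts, best first, with "p" (0 to 1); they miss things now and then, are a little off and sometimes report something else, mostly with a low value. They report only what shows in the picture. A call takes as long as a camera call.
- cams.silhouettes(thing, camera): "region" (384x512 bool, what is visible of it) and "at" ([column, row] in pixels, amid what is visible of it).
- cams.pinpoint(thing, camera): "at" ([column, row] in pixels: a listed point, or the origin of a listed thing).
The state is a dict: "clock": time; "qpos": joint angles; "joint_velocities": joint speeds; "effort": joint torques, N m; "ee_pos": TCP position; "tcp_rot": TCP orientation; "wrist_force": force on the tool from outside, world axes, zero at the start; "torque": the same for the moment, N m; "finger_gap": finger opening in mm.
Only numpy, scipy, OpenCV 4.12 (cv2) and the standard library are available. Lean on these libraries where they do the work, as an engineer would, in place of code of your own. Each camera call takes 0.05 s, during which the arm holds its last target.

## Working session

There is one attempt and no reset: what is moved stays moved. The work goes in short steps, each a Python script; the robot and the scene stay as the last script left them, time stands still between calls to the robot, and variables do not carry over. Pictures are saved under pics/ and viewed, and the job is handed in when it is done.

```bash
mkdir -p pics; ls
python3 - <<'E'
from workcell import r, solve_ik, telemetry, cams
import cv2, numpy as np
for n in ("side","top"):
    im=cams.snapshot(n); cv2.imwrite(f"pics/{n}0.png",im[:,:,::-1])
    c=cams.calibration(n); print(n,np.round(c["mtx"],1).tolist(),np.round(c["D"],3),np.round(c["T"],3).tolist())
    for t in ["pull_center","lid_hinge","case","stand","collar_edge","grip_center","lens_center","button_face","petri_dish","spare_lid","dropper_1"]:
        d=cams.pinpoint(t,n); print(t,[(np.round(q["at"],1).tolist(),round(q["p"],2)) for q in d[:2]])
o=telemetry.get_obs(); print({k:np.round(v,2) for k,v in o.items()})
E
```

```text
pics
side [[447.4, 0.0, 257.7], [0.0, 447.4, 195.2], [0.0, 0.0, 1.0]] [-0.116  0.     0.     0.     0.   ] [[-0.975, -0.081, 0.206, 270.967], [-0.22, 0.456, -0.863, 835.975], [-0.024, -0.887, -0.462, 533.223], [0.0, 0.0, 0.0, 1.0]]
pull_center [([266.7, 180.2], 0.84)]
lid_hinge [([212.2, 192.1], 0.61)]
case [([244.5, 212.0], 0.79)]
stand [([172.5, 309.8], 0.91)]
collar_edge [([188.7, 216.4], 0.69)]
grip_center [([190.2, 206.1], 0.69)]
lens_center [([208.4, 202.9], 0.84)]
button_face [([267.9, 179.2], 0.53), ([203.5, 208.7], 0.47)]
petri_dish [([213.7, 270.0], 0.96)]
spare_lid []
dropper_1 [([301.7, 323.9], 0.92)]
top [[413.0, 0.0, 253.2], [0.0, 413.0, 192.7], [0.0, 0.0, 1.0]] [-0.045  0.     0.     0.     0.   ] [[0.001, -0.999, 0.05, 402.004], [-1.0, -0.002, -0.027, 104.413], [0.027, -0.05, -0.998, 1174.925], [0.0, 0.0, 0.0, 1.0]]
pull_center [([300.6, 196.5], 0.85), ([177.9, 237.4], 0.16)]
lid_hinge [([306.2, 145.1], 0.83)]
case [([298.1, 175.6], 0.79)]
stand [([175.5, 159.1], 0.86)]
collar_edge [([204.7, 153.0], 0.86), ([176.6, 157.9], 0.43)]
grip_center [([210.1, 151.3], 0.69)]
lens_center [([236.1, 156.4], 0.76)]
button_face [([210.3, 165.7], 0.42)]
petri_dish [([218.3, 171.7], 0.77), ([305.4, 143.1], 0.52)]
spare_lid [([232.6, 220.3], 0.91)]
dropper_1 [([179.0, 238.7], 0.44)]
{'clock': np.float64(1.2), 'qpos': array([71.  , 18.39, -4.02, 83.11,  1.3 , 78.54, -3.26]), 'joint_velocities': array([ 0.14,  0.02,  0.03,  0.04,  0.12,  0.02, -0.05]), 'effort': array([ 0.000e+00, -4.934e+01, -3.800e-01, -3.146e+01,  1.000e-02,
        0.000e+00,  0.000e+00]), 'ee_pos': array([ 220.32, -611.55,  193.76]), 'tcp_rot': array([-90.  ,  -0.  , -70.18]), 'wrist_force': array([ 0.1 , -0.6 ,  0.64]), 'torque': array([ 0.01, -0.05, -0.03]), 'finger_gap': np.float64(85.53)}
```

View pics.

View pics/side0.png

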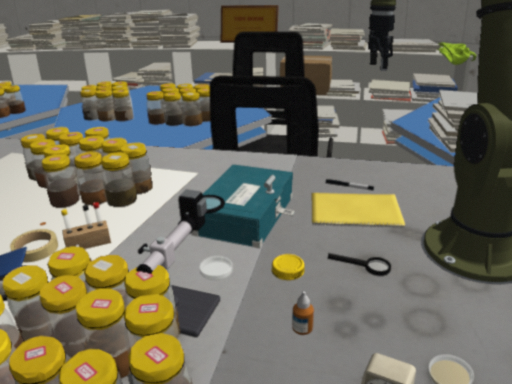

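View pics/top0.png

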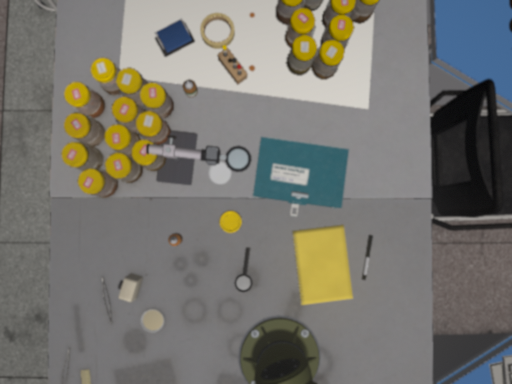

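```bash
cat > h.py <<'E'
from workcell import r, solve_ik, telemetry, cams
import cv2, numpy as np
from scipy.spatial.transform import Rotation as R
from scipy.optimize import least_squares
C={n:cams.calibration(n) for n in("side","top")}
def proj(P,n):
    c=C[n];Ti=np.linalg.inv(c["T"]);rv=cv2.Rodrigues(Ti[:3,:3])[0]
    return cv2.projectPoints(np.atleast_2d(np.float64(P)),rv,Ti[:3,3],c["mtx"],np.float64(c["D"]))[0][:,0]
def ray(px,n):
    c=C[n];u=cv2.undistortPoints(np.float64([[px]]),c["mtx"],np.float64(c["D"]))[0,0]
    d=c["T"][:3,:3]@[u[0],u[1],1];return c["T"][:3,3],d
def atz(px,n,z):
    o,d=ray(px,n);return o+d*(z-o[2])/d[2]
def crop(im,x0,y0,x1,y1,name,f=5):
    cv2.imwrite("pics/"+name+".png",cv2.resize(im[y0:y1,x0:x1,::-1],None,fx=f,fy=f,interpolation=cv2.INTER_CUBIC))
def st():
    o=telemetry.get_obs();print({k:np.round(o[k],2).tolist() for k in("clock","ee_pos","tcp_rot","wrist_force","finger_gap","qpos")})
    return o
E
python3 - <<'E'
from h import *
for n,a in (("top",(140,120,360,230)),("side",(130,150,310,290))):
    crop(cams.snapshot(n),*a,n+"c1",3.6 if n=="top" else 4)
    for t,z in dict(pull_center=99,lid_hinge=52,case=0,collar_edge=137,grip_center=149,lens_center=120,button_face=149,petri_dish=0,spare_lid=0,dropper_1=0,stand=0).items():
        for q in cams.pinpoint(t,n)[:1]:
            print(n,t,np.round(atz(q["at"],n,z),1),round(q["p"],2))
E
```

```text
top pull_center [452.4 -47.8  99. ] 0.88
top lid_hinge [594.  -67.9  52. ] 0.57
top case [511.2 -50.    0. ] 0.89
top collar_edge [546.1 194.8 137. ] 0.6
top grip_center [555.7 184.6 149. ] 0.56
top lens_center [549.8 117.8 120. ] 0.81
top button_face [523.6 187.6 149. ] 0.51
top petri_dish [522.1 176.    0. ] 0.79
top spare_lid [389.5 140.7   0. ] 0.71
top dropper_1 [330.6 291.3   0. ] 0.65
top stand [571.1 294.3   0. ] 0.82
side pull_center [458.9 -60.2  99. ] 0.92
side lid_hinge [597.6 -56.7  52. ] 0.71
side case [516.2 -73.4   0. ] 0.84
side collar_edge [550.1 202.3 137. ] 0.95
side grip_center [551.6 178.2 149. ] 0.96
side lens_center [543.1 109.6 120. ] 0.95
side button_face [524.7 177.9 149. ] 0.67
side petri_dish [333.4 282.1   0. ] 0.36
side spare_lid [376.1 137.9   0. ] 0.96
side dropper_1 [331.9 289.4   0. ] 0.6
side stand [566.6 286.4   0. ] 0.57
```

View pics/topc1.png

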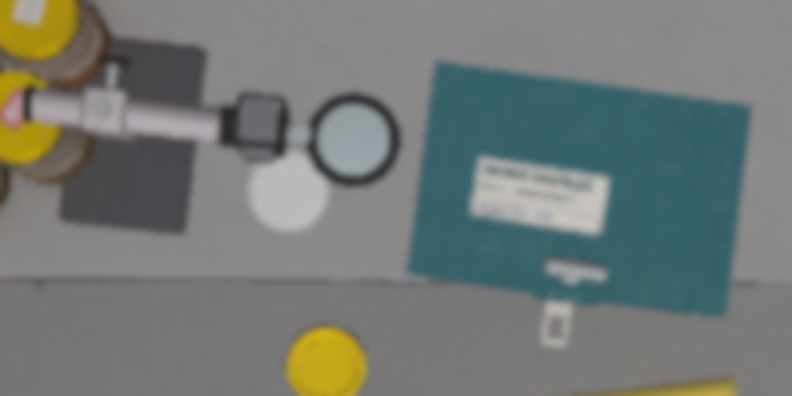

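View pics/sidec1.png

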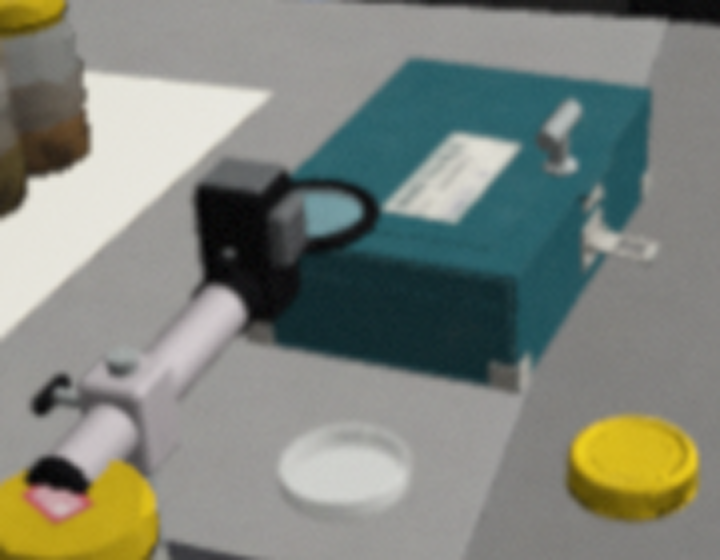

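```bash
cat > fit.py <<'E'
from h import *
T=lambda u,v:(140+u/3.6-.4,120+v/3.6-.4)
S=lambda u,v:(130+u/4-.4,150+v/4-.4)
def Rz(a):return R.from_euler("z",a,degrees=True).as_matrix()
def fit(obs,x0,extra=None):
    def res(p):
        out=[]
        for P,n,px in obs:
            w=Rz(p[2])@np.array(P(p) if callable(P) else P,float)+[p[0],p[1],0]
            out+=list(proj(w,n)[0]-px)
        return np.array(out)
    s=least_squares(res,x0,loss="soft_l1",f_scale=1.5)
    return s.x,res(s.x).reshape(-1,2)
# case; corners: +x far, +y left. 
oc=[((88,121.5,74),"top",T(435,62)),((88,-121.5,74),"top",T(750,104)),((-88,-121.5,74),"top",T(727,316)),((-88,121.5,74),"top",T(410,270)),
((-63,0,99),"top",T(576,268)),((-63,0,99),"top",(300.6,196.5)),
((-88,121.5,74),"side",S(520,278)),((88,-121.5,74),"side",S(412,58)) if 0 else ((-88,-121.5,74),"side",S(650,92)),
((-63,0,99),"side",S(561,122)),((-63,0,99),"side",(266.7,180.2)),((82,0,52),"top",(306.2,145.1)),((82,0,52),"side",(212.2,192.1))]
x,e=fit(oc,[515,-60,-7]);print("case",x.round(2));print(e.round(1).tolist())
# stand: p = x,y,yaw, grip dist g (grip at y=-g), collar c
os_=[((75,-50,14),"top",T(205,47)),((-75,-50,14),"top",T(185,233)),((-75,50,14),"top",T(60,220)),
(lambda p:(0,-p[3],175),"top",T(260,119)),(lambda p:(0,-p[3]-64,120),"top",T(354,139)),
(lambda p:(0,-p[3]-64,120),"side",S(330,213)),
(lambda p:(-18,-p[3]-17,175),"side",S(289,171)),(lambda p:(-18,-p[3]+17,175),"side",S(263,191)),(lambda p:(18,-p[3]+17,175),"side",S(197,186)),
(lambda p:(0,-p[3],149),"side",(190.2,206.1)),
(lambda p:(0,-p[4],137),"side",(188.7,216.4)),(lambda p:(0,-p[4],137),"top",(204.7,153))]
y,e=fit(os_,[560,290,-6,110,90]);print("stand",y.round(2));print(e.round(1).tolist())
g=lambda P:(Rz(y[2])@np.array(P,float)+[y[0],y[1],0])
print("grip",g((0,-y[3],149)),"lens",g((0,-y[3]-64,120)))
E
python3 fit.py
```

```text
case [516.55 -54.45  -7.79]
[[0.7, -4.4], [1.9, -3.4], [0.2, 2.1], [-1.3, 2.5], [0.1, -0.4], [-0.9, -2.9], [1.6, -0.3], [2.9, -1.5], [-0.7, 1.0], [2.4, 0.9], [-2.1, -2.8], [-0.2, -1.3]]
stand [562.25 290.01  -6.4  111.66  92.77]
[[0.8, -0.3], [-0.1, 0.6], [-0.7, 0.1], [-0.2, -0.0], [0.1, 0.4], [-4.2, 0.7], [1.9, -2.4], [-0.0, 1.2], [-2.0, -0.3], [1.6, -0.4], [-1.1, 0.2], [0.6, 1.0]]
grip [549.78955069 179.04714953 149.        ] lens [542.65027537 115.44659334 120.        ]
```

```bash
sed -i 's/((88,\(-\?\)121.5,74)/((80,\1121,72)/g; s/((-88,\(-\?\)121.5,74)/((-82,\1121,72)/g' fit.py; python3 fit.py
```

```text
case [515.33 -54.62  -7.4 ]
[[0.2, -0.6], [1.1, -0.2], [0.5, 0.1], [-0.6, 1.1], [0.3, 0.1], [-0.7, -2.4], [-0.0, -0.1], [0.7, -1.1], [-0.1, 0.9], [3.0, 0.8], [-2.2, -2.3], [0.2, -1.2]]
stand [562.25 290.01  -6.4  111.66  92.77]
[[0.8, -0.3], [-0.1, 0.6], [-0.7, 0.1], [-0.2, -0.0], [0.1, 0.4], [-4.2, 0.7], [1.9, -2.4], [-0.0, 1.2], [-2.0, -0.3], [1.6, -0.4], [-1.1, 0.2], [0.6, 1.0]]
grip [549.78955069 179.04714953 149.        ] lens [542.65027537 115.44659334 120.        ]
```

```bash
cat >> h.py <<'E'
CX,CY,CYAW=515.33,-54.62,-7.4
def Rz(a):return R.from_euler("z",a,degrees=True).as_matrix()
def cw(P):return Rz(CYAW)@np.array(P,float)+[CX,CY,0]
def pull(th):
    a=np.radians(th);x,z=-145,47
    return cw((82+x*np.cos(a)+z*np.sin(a),0,52-x*np.sin(a)+z*np.cos(a)))
GX,GY,SYAW=549.79,179.05,-6.4
def grip(e):return Rz(SYAW)@np.array([0,-e,0.])+[GX,GY,149]
DZ=np.array([0,0,-20.5])
E
python3 - <<'E'
from h import *
st()
for yaw in (82.6,-97.4):
    for th in (0,30,60,90,110):
        q=solve_ik(pull(th)+DZ,[-90,0,yaw]);print(yaw,th,pull(th).round(0),None if q is None else np.round(q,0))
for yaw in (-6.4,173.6):
    for e in (0,120):
        q=solve_ik(grip(e)+DZ,[-90,0,yaw]);print(yaw,e,grip(e).round(0),None if q is None else np.round(q,0))
E
```

```text
{'clock': 2.4, 'ee_pos': [220.28, -611.55, 193.74], 'tcp_rot': [-90.0, -0.0, -70.19], 'wrist_force': [-0.08, 0.05, -0.08], 'finger_gap': 85.63, 'qpos': [71.0, 18.39, -4.02, 83.11, 1.29, 78.54, -3.26]}
82.6 0 [453. -47.  99.] [ 47.   2. -44. 116.   2.  62.  84.]
82.6 30 [495. -52. 165.] [ 47.   4. -45. 107.   3.  70.  83.]
82.6 60 [565. -61. 201.] [ 43.  13. -45.  95.  10.  76.  79.]
82.6 90 [643. -71. 197.] [ 36.  24. -43.  84.  16.  79.  75.]
82.6 110 [690. -77. 172.] [ 33.  31. -42.  78.  20.  79.  74.]
-97.4 0 [453. -47.  99.] [ 43.   2. -40. 117.   1.  62. -96.]
-97.4 30 [495. -52. 165.] [ 41.   4. -39. 107.   3.  70. -96.]
-97.4 60 [565. -61. 201.] [  36.   12.  -37.   95.    7.   76. -100.]
-97.4 90 [643. -71. 197.] [  30.   22.  -33.   84.   12.   78. -102.]
-97.4 110 [690. -77. 172.] [  26.   28.  -31.   78.   14.   77. -102.]
-6.4 0 [550. 179. 149.] [ 31.  24. -64.  97.  23.  73. -44.]
-6.4 120 [536.  60. 149.] [ 39.  14. -55. 102.  12.  70. -25.]
173.6 0 [550. 179. 149.] [ 33.  26. -67.  97.  25.  74. 134.]
173.6 120 [536.  60. 149.] [ 49.  19. -67. 102.  18.  71. 150.]
```

Run:
```python
from h import *
r.set_joints([8,18.39,-4.02,83.11,1.29,78.54,-3.26]); st()
for yaw in (82.6,-97.4):
    for th in (0,60,110):
        q=solve_ik(pull(th)+DZ,[-90,0,yaw]);print(yaw,th,None if q is None else np.round(q,0))
for e in (0,120):
    q=solve_ik(grip(e)+DZ,[-90,0,-6.4]);print(e,None if q is None else np.round(q,0))
```

```text
{'clock': 4.82, 'ee_pos': [644.67, -83.19, 193.75], 'tcp_rot': [-90.04, -0.01, -7.34], 'wrist_force': [0.18, -0.58, 0.51], 'finger_gap': 85.43, 'qpos': [8.09, 18.39, -3.95, 83.11, 1.31, 78.54, -3.26]}
82.6 0 [ 17.   1. -14. 117.   0.  62.  85.]
82.6 60 [ 17.  10. -15.  96.   3.  75.  84.]
82.6 110 [ 16.  26. -16.  79.   7.  76.  82.]
-97.4 0 [  0.   0.   2. 118.  -0.  62. -95.]
-97.4 60 [ -1.   9.   5.  96.  -1.  75. -93.]
-97.4 110 [ -2.  25.   8.  80.  -4.  76. -91.]
0 [ -9.  13. -13.  98.   3.  70. -29.]
120 [ -1.   8.  -9. 104.   1.  69. -17.]
```

Run:
```python
from h import *
r.move_pose(pull(0)+[0,0,50],[-90,0,-97.4]); st()
crop(cams.snapshot("side"),190,120,310,240,"s2",5)
crop(cams.snapshot("top"),240,130,360,230,"t2",5)
for n in("side","top"):
  for t in("pull_center","grip_center"):
    print(n,t,[(np.round(q["at"],1).tolist(),round(q["p"],2)) for q in cams.pinpoint(t,n)[:2]])
print(proj([pull(0),grip(0)],"side"),proj([pull(0),grip(0)],"top"))
```

```text
{'clock': 6.24, 'ee_pos': [453.39, -46.75, 149.34], 'tcp_rot': [-89.95, 0.0, -97.38], 'wrist_force': [0.19, 0.87, -0.15], 'finger_gap': 85.8, 'qpos': [0.37, -3.71, 2.09, 112.99, 0.15, 70.67, -94.97]}
side pull_center [([268.1, 180.1], 0.73)]
side grip_center [([190.2, 207.1], 0.86)]
top pull_center [([299.0, 193.0], 0.68)]
top grip_center [([211.1, 152.4], 0.57)]
[[269.72066194 180.99168534]
 [191.77209778 205.7047027 ]] [[299.90139931 194.11343223]
 [212.41831018 154.17059152]]
```

View pics/s2.png

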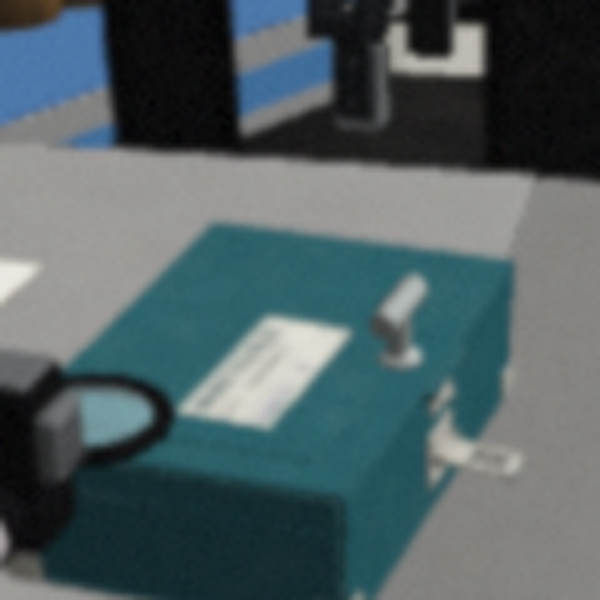

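View pics/t2.png

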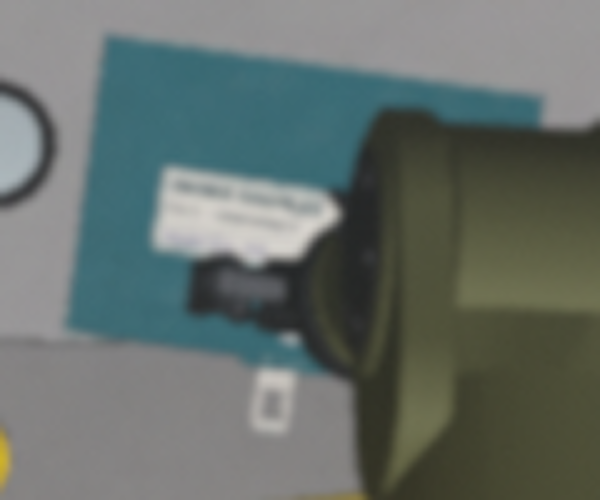

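Run:
```python
from h import *
print(proj(pull(0)+[0,0,63],"side"))
print(r.move_linear(pull(0)+DZ,speed=80,contact_N=8)); st()
r.grasp(40); st()
crop(cams.snapshot("side"),190,120,310,240,"s3",5)
```

```text
[[269.37143482 154.84737457]]
False
{'clock': 7.58, 'ee_pos': [453.39, -46.53, 79.03], 'tcp_rot': [-89.94, 0.0, -97.4], 'wrist_force': [-0.02, -0.73, -0.1], 'finger_gap': 85.5, 'qpos': [0.38, 0.11, 2.14, 117.87, -0.0, 61.96, -94.87]}
{'clock': 8.34, 'ee_pos': [452.84, -46.53, 78.48], 'tcp_rot': [-90.0, -0.0, -97.4], 'wrist_force': [0.53, -0.89, -0.83], 'finger_gap': -0.25, 'qpos': [0.38, 0.13, 2.14, 117.92, -0.0, 61.95, -94.87]}
```

View pics/s3.png

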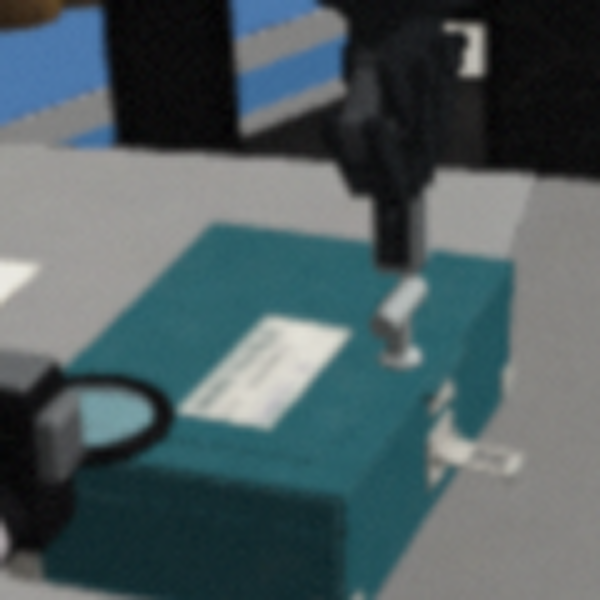

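Run:
```python
from h import *
o=st()
print(proj([[220.3,-611.5,193.75],o["ee_pos"],pull(0)],"side"), proj([[220.3,-611.5,193.75],o["ee_pos"],pull(0)],"top"))
im=cams.snapshot("top"); crop(im,250,140,350,240,"t3",6)
s=cv2.imread("pics/side0.png"); cv2.imwrite("pics/s0g.png",cv2.resize(s[0:110,340:440],None,fx=5,fy=5,interpolation=cv2.INTER_CUBIC))
for z in (78,90,100,110,120): print(z,proj([453,-46.5,z],"side"))
```

```text
{'clock': 8.39, 'ee_pos': [452.82, -46.5, 78.47], 'tcp_rot': [-90.0, 0.0, -97.4], 'wrist_force': [0.23, -0.47, -0.12], 'finger_gap': 0.2, 'qpos': [0.38, 0.13, 2.14, 117.92, -0.01, 61.95, -94.87]}
[[376.20062901  83.3484892 ]
 [269.84117582 189.19585464]
 [269.72066194 180.99168534]] [[533.87495735 287.36021054]
 [298.82629591 194.48594742]
 [299.90139931 194.11343223]]
78 [[269.76699153 189.37747192]]
90 [[269.70415894 184.60303809]]
100 [[269.65102514 180.58448535]]
110 [[269.59717781 176.52941108]]
120 [[269.5426069  172.43754997]]
```

View pics/t3.png

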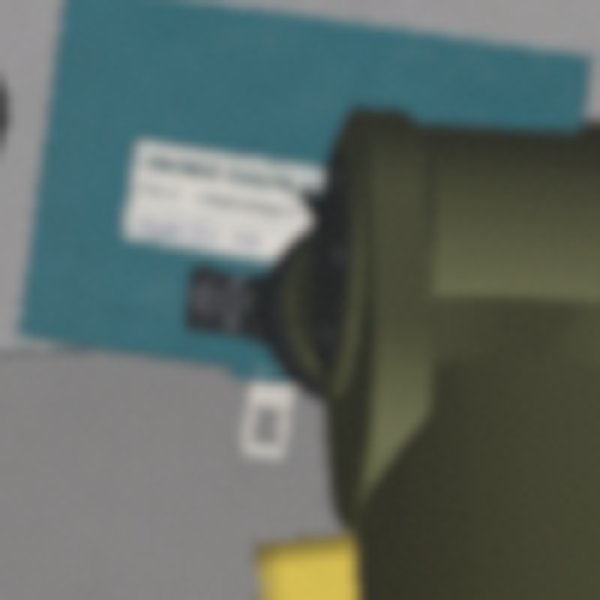

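View pics/s0g.png

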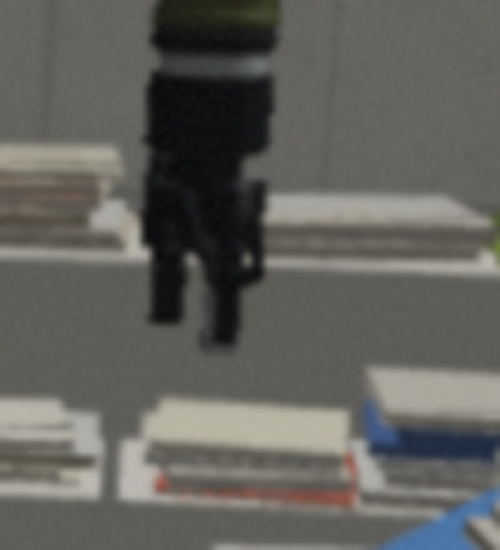

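Run:
```python
from h import *
r.move_linear(pull(0)+[0,0,60],speed=200); o=st()
for n in("side","top"):
    im=cams.snapshot(n).copy()
    p=o["ee_pos"]
    pts=[p+[0,0,k] for k in (0,19,73,130,200)]
    for q in proj(pts,n): cv2.circle(im,tuple(int(round(v)) for v in q),1,(255,0,0),-1)
    a=(200,40,350,190) if n=="side" else (220,80,370,230)
    crop(im,*a,n+"4",4)
```

```text
{'clock': 8.99, 'ee_pos': [452.73, -46.52, 158.83], 'tcp_rot': [-89.99, -0.0, -97.4], 'wrist_force': [-0.08, 0.45, -0.07], 'finger_gap': -0.14, 'qpos': [0.33, -4.16, 2.09, 112.29, 0.16, 71.86, -95.03]}
```

View pics/side4.png

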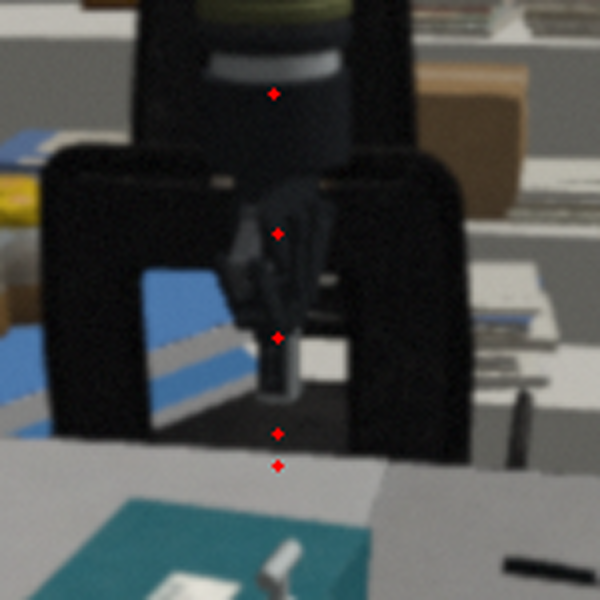

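View pics/top4.png

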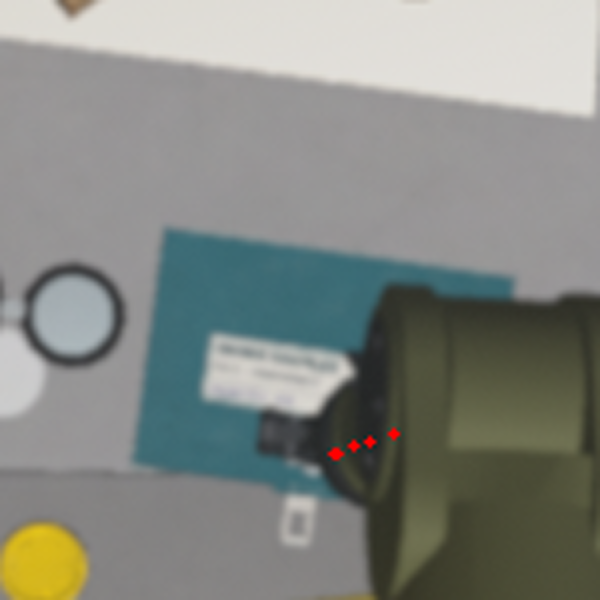

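Run:
```python
from h import *
p=cw((-10,0,110)); r.move_linear(p,speed=200)
print(r.move_linear(cw((-10,0,60)),speed=40,contact_N=5)); st()
crop(cams.snapshot("side"),190,120,310,240,"s5",5)
crop(cams.snapshot("top"),220,80,370,230,"t5",4)
print(proj(telemetry.get_obs()["ee_pos"],"side"))
```

```text
False
{'clock': 11.0, 'ee_pos': [505.68, -53.35, 60.3], 'tcp_rot': [-89.97, 0.0, -97.4], 'wrist_force': [0.42, 0.68, 0.1], 'finger_gap': 0.08, 'qpos': [0.55, 7.61, 2.64, 112.25, -0.4, 60.11, -94.02]}
[[248.09478787 193.12856116]]
```

View pics/s5.png

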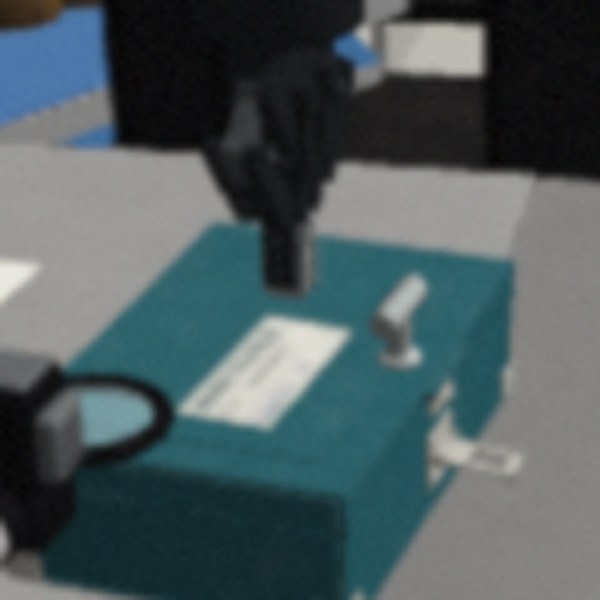

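View pics/t5.png

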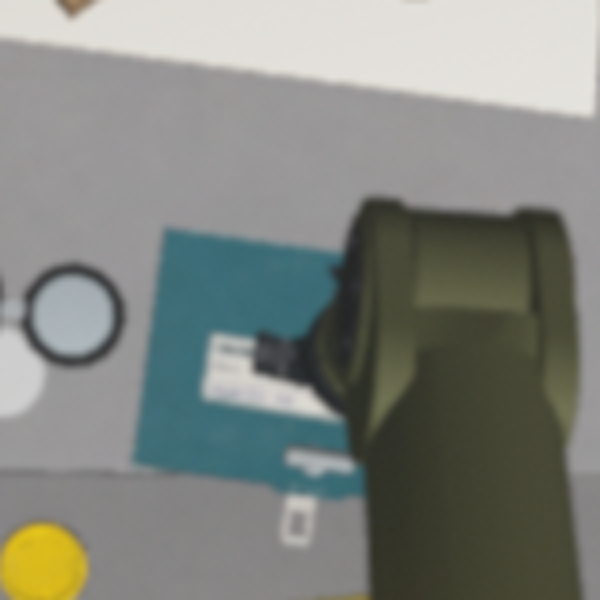

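Run:
```python
from h import *
print(r.move_linear(cw((-10,0,10)),speed=40,contact_N=5)); o=st()
crop(cams.snapshot("side"),190,120,310,240,"s6",5)
print(proj(o["ee_pos"],"side"))
```

```text
True
{'clock': 11.82, 'ee_pos': [505.35, -53.35, 34.86], 'tcp_rot': [-90.03, -0.0, -97.4], 'wrist_force': [-0.55, -1.23, 7.24], 'finger_gap': 0.09, 'qpos': [0.6, 9.39, 2.63, 113.52, -0.51, 57.12, -93.94]}
[[248.58631419 202.80392449]]
```

View pics/s6.png

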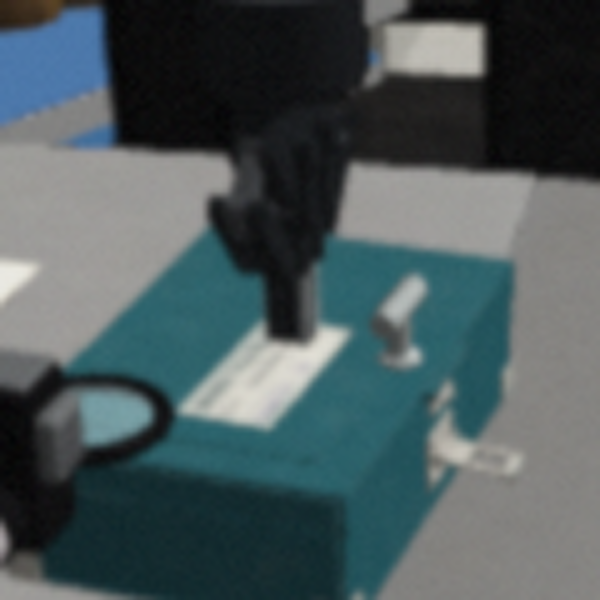

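Run:
```python
from h import *
for px in [(248.2,187.6),(243.5,187.6),(253.5,187.6)]: print(atz(px,"side",72))
print(cw((-10,0,72)))
c=cams.calibration("side");print(np.round(c["T"],2).tolist())
```

```text
[506.2374179  -58.44627116  72.        ]
[516.96470175 -56.57149576  72.        ]
[494.15757789 -60.55864519  72.        ]
[505.41328838 -53.33204403  72.        ]
[[-0.98, -0.08, 0.21, 270.97], [-0.22, 0.46, -0.86, 835.98], [-0.02, -0.89, -0.46, 533.22], [0.0, 0.0, 0.0, 1.0]]
```

Run:
```python
from h import *
d=lambda yaw:np.array([np.cos(np.radians(yaw)),np.sin(np.radians(yaw)),0])
for off in (24+13,37+13):
  for s in(1,-1):
    print(off,s,proj(np.array([220.3,-611.55,193.75+off])+s*47*d(-70.2),"side"), proj(np.array([453.4,-46.75,149.3+off])+s*47*d(-97.4),"side"))
print("closed 158.8+37, 78.5+37",proj([452.8,-46.5,158.8+37],"side"),proj([452.8,-46.5,78.5+37],"side"))
```

```text
37 1 [[371.90803807  68.6381813 ]] [[275.77220714 137.04416044]]
37 -1 [[382.73238819  74.96902557]] [[261.64935868 152.20057825]]
50 1 [[372.21570594  64.60703883]] [[275.73351682 131.53156052]]
50 -1 [[383.10298823  70.71048671]] [[261.52090195 146.30000831]]
closed 158.8+37, 78.5+37 [[269.19609255 140.20396554]] [[269.6557091  174.28988658]]
```

```bash
sed -i 's/^DZ=.*/DZ=np.array([0,0,-57.5])/' h.py
python3 - <<'E'
from h import *
r.move_linear(cw((-10,0,90)),speed=200); r.open_gripper()
r.move_linear(pull(0)+[0,0,-5],speed=200)
print(r.move_linear(pull(0)+DZ,speed=80,contact_N=8)); st()
r.grasp(40); st()
crop(cams.snapshot("side"),190,120,310,240,"s7",5)
E
```

```text
False
{'clock': 14.31, 'ee_pos': [453.26, -46.56, 41.76], 'tcp_rot': [-90.03, -0.0, -97.4], 'wrist_force': [-0.02, -0.01, 0.04], 'finger_gap': 85.47, 'qpos': [0.36, 2.81, 2.21, 119.93, -0.13, 57.3, -94.76]}
{'clock': 14.78, 'ee_pos': [453.64, -44.1, 42.66], 'tcp_rot': [-90.0, 0.18, -97.36], 'wrist_force': [-1.62, 5.09, 6.08], 'finger_gap': 42.98, 'qpos': [0.31, 2.73, 2.1, 119.89, -0.33, 57.37, -94.77]}
```

View pics/s7.png

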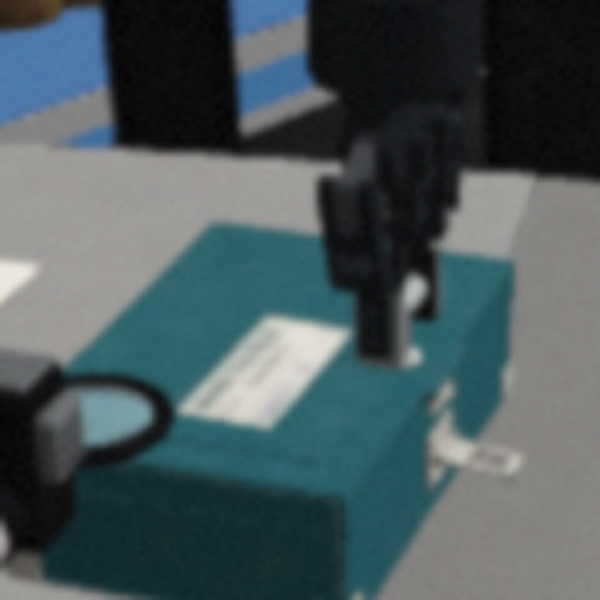

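Run:
```python
from h import *
off=DZ+[0.3,2.3,0.5]
for th in (12,25,40,55):
    r.move_linear(pull(th)+off,speed=80)
    o=telemetry.get_obs();print(th,round(float(o["clock"]),2),(o["ee_pos"]-pull(th)-off).round(1),o["wrist_force"].round(1),round(float(o["finger_gap"]),1))
    if np.linalg.norm(o["wrist_force"])>35: break
crop(cams.snapshot("side"),190,90,310,240,"s8",4)
```

```text
12 15.38 [ 0.1 -0.1  0.1] [ 0.5  3.2 -1.8] 43.1
25 15.97 [ 0.3 -0.2  0.2] [ 0.1  1.8 -2.7] 43.0
40 16.62 [ 0.3 -0.3 -0.1] [ 1.   0.9 -5.1] 42.8
55 17.27 [ 0.1 -0.4 -0. ] [-0.1  0.1 -4.5] 42.8
```

View pics/s8.png

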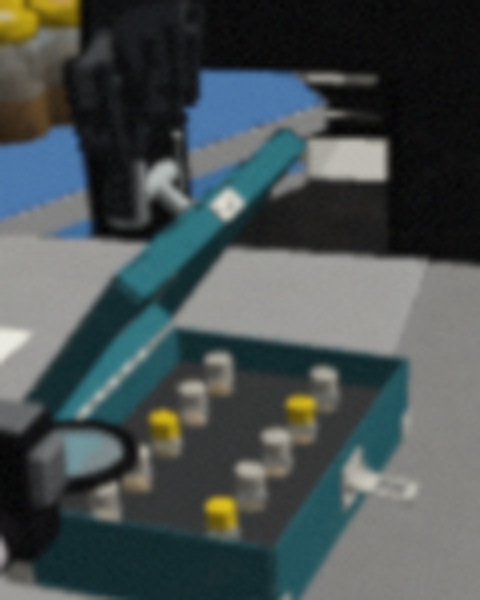

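Run:
```python
from h import *
off=DZ+[0.3,2.3,0.5]
for th in (70,85,97,105,110,112,114):
    r.move_linear(pull(th)+off,speed=80 if th<106 else 40)
    o=telemetry.get_obs();print(th,round(float(o["clock"]),2),(o["ee_pos"]-pull(th)-off).round(1),o["wrist_force"].round(1),round(float(o["finger_gap"]),1))
    if np.linalg.norm(o["wrist_force"])>20: break
crop(cams.snapshot("side"),150,90,310,240,"s9",4)
```

```text
70 17.97 [ 0.3 -0.6  0.3] [-0.7 -1.6 -0.7] 43.3
85 18.62 [ 0.6 -0.8  0.8] [ 0.1 -3.9  4.5] 42.8
97 19.17 [ 1.2 -1.   1. ] [ 1.3 -4.4  4.8] 43.1
105 19.58 [ 1.7 -1.1  1.2] [ 2.3 -5.   5.1] 42.7
110 20.07 [ 1.8 -1.2  1.4] [ 3.3 -4.3  5.4] 42.5
112 20.35 [ 1.9 -1.2  1.5] [ 3.7 -4.2  4.4] 42.6
114 20.63 [ 0.2 -1.   2.6] [-3.2 -3.6 12. ] 42.9
```

View pics/s9.png

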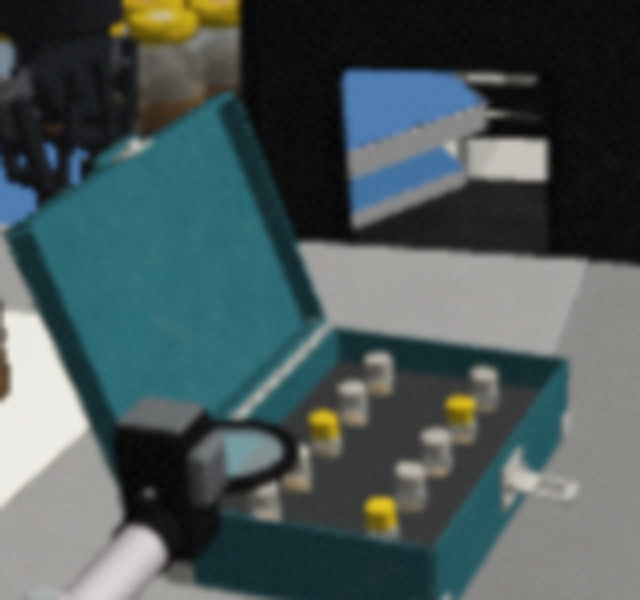

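Run:
```python
from h import *
r.open_gripper(); o=st()
p=o["ee_pos"].copy(); p[2]=225; print(r.move_linear(p,speed=150,contact_N=12))
st()
crop(cams.snapshot("side"),130,90,310,240,"s10",4)
im=cams.snapshot("top"); crop(im,150,80,360,230,"t10",3.8)
for n in("side","top"):
  for t in("lid_hinge","grip_center","collar_edge","lens_center","button_face"):
    z=dict(lid_hinge=52,grip_center=149,collar_edge=137,lens_center=120,button_face=149)[t]
    print(n,t,[(atz(q["at"],n,z).round(1).tolist(),round(q["p"],2)) for q in cams.pinpoint(t,n)[:1]])
```

```text
{'clock': 21.18, 'ee_pos': [697.79, -75.45, 107.81], 'tcp_rot': [-90.11, 0.02, -97.37], 'wrist_force': [-0.03, 0.64, -0.16], 'finger_gap': 85.18, 'qpos': [1.33, 27.28, 3.72, 80.97, -1.82, 71.91, -92.17]}
False
{'clock': 22.11, 'ee_pos': [697.15, -75.37, 223.62], 'tcp_rot': [-90.18, -0.01, -97.4], 'wrist_force': [-0.01, 0.53, -0.13], 'finger_gap': 85.26, 'qpos': [1.15, 24.18, 4.1, 72.08, -1.68, 83.98, -92.33]}
side lid_hinge [([597.9, -65.2, 52.0], 0.85)]
side grip_center [([561.4, 180.8, 149.0], 0.77)]
side collar_edge [([554.9, 194.6, 137.0], 0.92)]
side lens_center []
side button_face [([523.0, 180.2, 149.0], 0.59)]
top lid_hinge [([603.2, -69.9, 52.0], 0.77)]
top grip_center [([548.4, 187.6, 149.0], 0.81)]
top collar_edge [([555.7, 193.9, 137.0], 0.81)]
top lens_center [([548.7, 117.1, 120.0], 0.96)]
top button_face [([518.9, 181.9, 149.0], 0.52)]
```

View pics/s10.png

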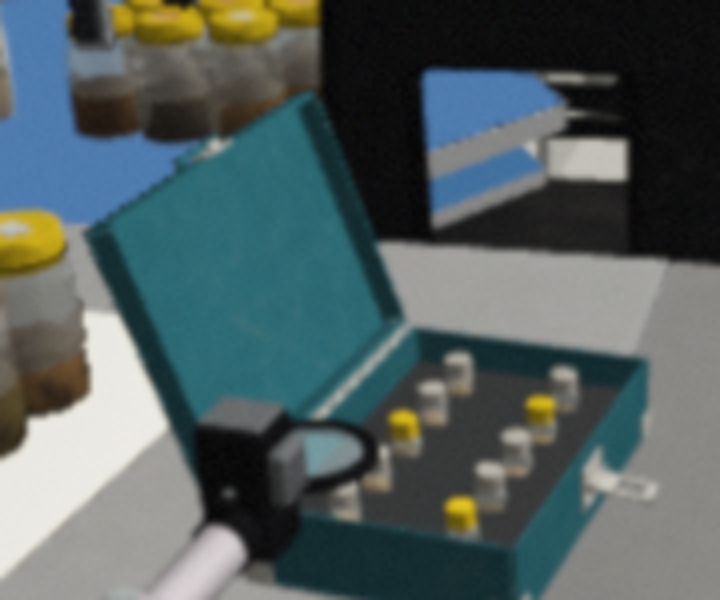

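View pics/t10.png

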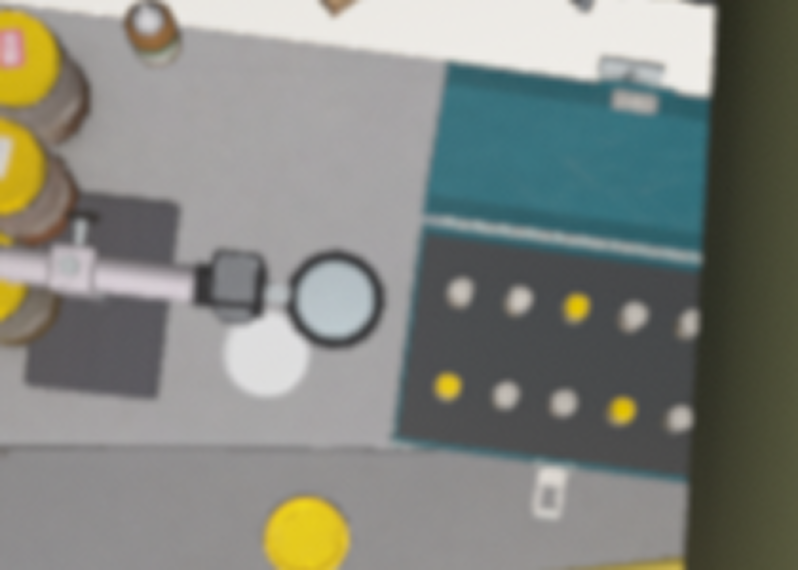

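```bash
sed -i 's/^GX,GY.*/GX,GY,SYAW=550.3,181.0,-6.4/' h.py
python3 - <<'E'
from h import *
for th in (102,106,110,114):
    a=np.radians(th);out=[]
    for x,z in((-164,20),(-164,3)):
      for y in(121,-121):
        out.append(proj(cw((82+x*np.cos(a)+z*np.sin(a),y+2.3,52-x*np.sin(a)+z*np.cos(a))),"side")[0])
    print(th,((np.array(out)-[130,90])*4+1.5).round(0).tolist())
r.move_pose(grip(0)+[0,0,45],[-90,0,-6.4]); st()
crop(cams.snapshot("side"),130,90,310,240,"s11",4)
crop(cams.snapshot("top"),150,80,300,230,"t11",4)
E
```

```text
102 [[112.0, 224.0], [317.0, 88.0], [140.0, 220.0], [341.0, 84.0]]
106 [[95.0, 229.0], [302.0, 93.0], [122.0, 224.0], [325.0, 88.0]]
110 [[79.0, 236.0], [288.0, 99.0], [104.0, 228.0], [310.0, 92.0]]
114 [[64.0, 244.0], [274.0, 106.0], [88.0, 234.0], [296.0, 98.0]]
{'clock': 23.85, 'ee_pos': [551.31, 179.57, 194.26], 'tcp_rot': [-90.03, -0.06, -6.59], 'wrist_force': [-0.0, -0.37, -0.52], 'finger_gap': 85.54, 'qpos': [-7.55, 10.5, -14.93, 93.07, 2.82, 76.76, -29.47]}
```

View pics/s11.png

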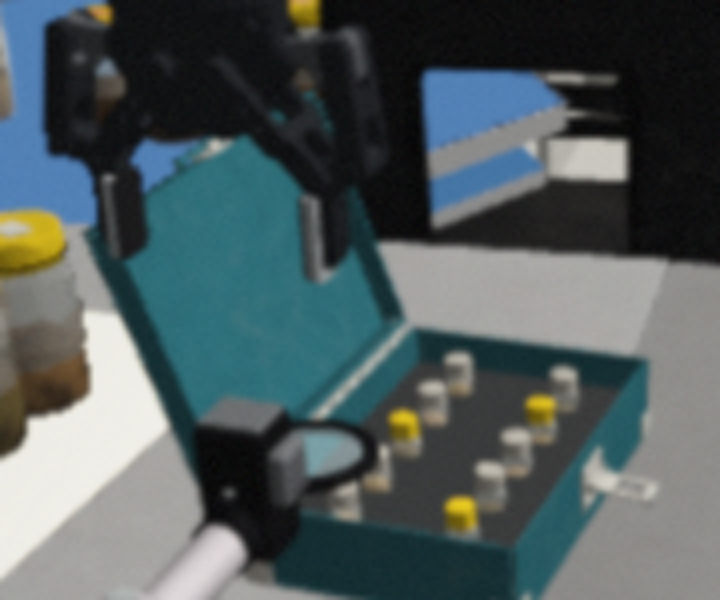

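View pics/t11.png

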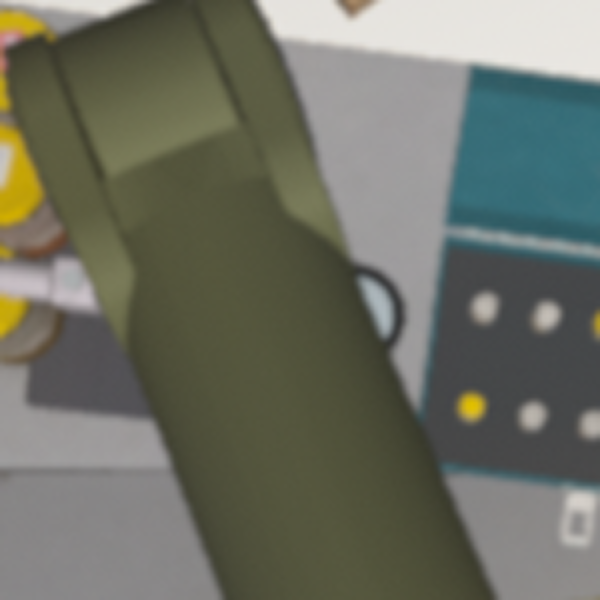

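Run:
```python
from h import *
d=np.array([np.cos(np.radians(-6.4)),np.sin(np.radians(-6.4)),0])
p=np.array([551.31,179.57,194.26+50])
f=lambda P:((proj(P,"side")-[130,90])*4+1.5).round(1).tolist()
print(f([p+43*d,p-43*d]), f([grip(0)+[0,0,26]]))
for s in((-18,-17),(-18,17),(18,17),(18,-17)): print(f(grip(0)+Rz(SYAW)@np.array([s[0],s[1],26.])))
```

```text
[[136.1, 258.1], [316.4, 278.8]] [[240.5, 414.7]]
[[293.9, 403.2]]
[[260.1, 437.6]]
[[186.2, 426.5]]
[[222.0, 393.1]]
```

```bash
sed -i 's/^GX,GY.*/GX,GY,SYAW=549.0,182.0,-6.4/' h.py
python3 - <<'E'
from h import *
r.move_linear(grip(0)+[0,0,20],[-90,0,-6.4],speed=150)
print(r.move_linear(grip(0)+DZ+[0,0,1],speed=80,contact_N=8)); st()
crop(cams.snapshot("side"),130,130,280,280,"s12",4)
E
```

```text
False
{'clock': 25.38, 'ee_pos': [549.5, 182.19, 93.12], 'tcp_rot': [-89.97, -0.06, -6.4], 'wrist_force': [-0.45, 0.46, -0.38], 'finger_gap': 85.45, 'qpos': [-7.94, 14.5, -14.99, 100.32, 4.08, 65.64, -30.56]}
```

View pics/s12.png

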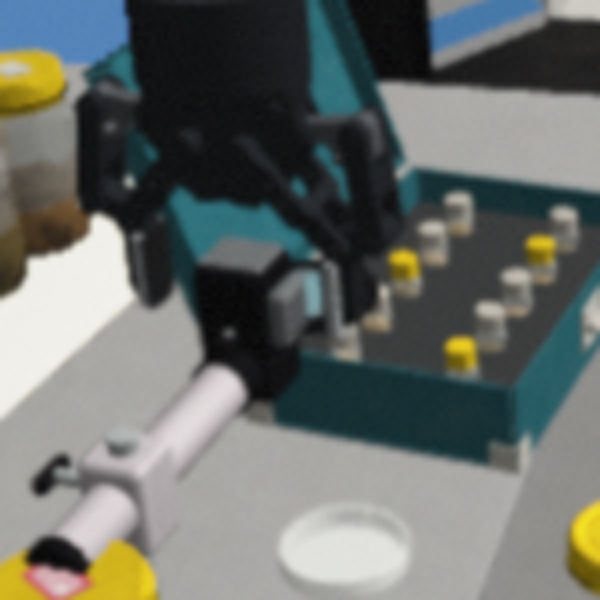

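Run:
```python
from h import *
r.grasp(50); r.pause(0.3); st()
crop(cams.snapshot("side"),130,130,280,280,"s13",4)
```

```text
{'clock': 26.23, 'ee_pos': [550.53, 181.97, 93.31], 'tcp_rot': [-89.95, -0.16, -6.42], 'wrist_force': [5.14, 0.28, 2.43], 'finger_gap': 36.26, 'qpos': [-7.93, 14.51, -14.97, 100.28, 4.11, 65.57, -30.55]}
```

View pics/s13.png

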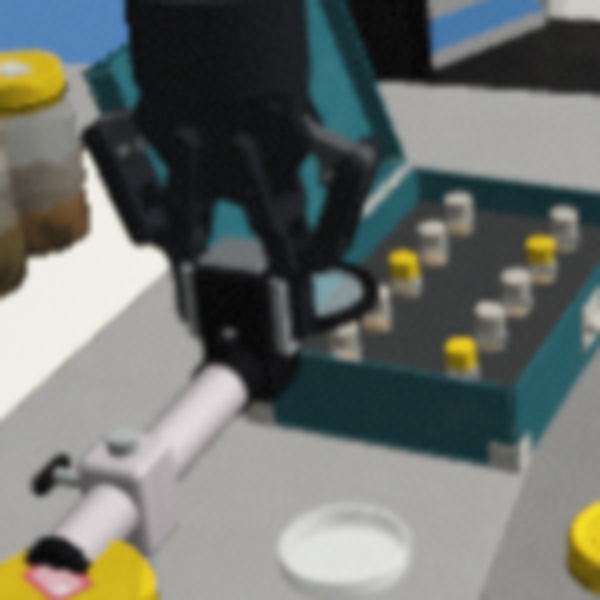

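Run:
```python
from h import *
s=np.array([550.2,182.0,93.3]); d=Rz(SYAW)@np.array([0,-1,0.])
for e in (20,60,100,119.5):
    r.move_linear(s+d*e,[-90,0,-6.4],speed=60); o=telemetry.get_obs()
    print(e,round(float(o["clock"]),2),round(float((o["ee_pos"]-s)@d),2),(o["ee_pos"]-s-d*e).round(1),o["wrist_force"].round(1),round(float(o["finger_gap"]),1))
    if np.linalg.norm(o["wrist_force"])>40: break
crop(cams.snapshot("side"),150,150,270,270,"s14",5)
crop(cams.snapshot("top"),160,80,310,230,"t14",4)
```

```text
20 26.77 19.36 [0.4 0.6 0.1] [ 5.8  2.6 -1.2] 36.3
60 27.58 58.99 [0.7 0.9 0. ] [ 5.9  2.1 -2.1] 36.0
100 28.4 98.65 [1.  1.3 0. ] [ 6.6  2.  -2.6] 36.1
119.5 28.88 118.18 [1.1 1.2 0. ] [ 6.6  3.2 -3. ] 36.2
```

View pics/s14.png

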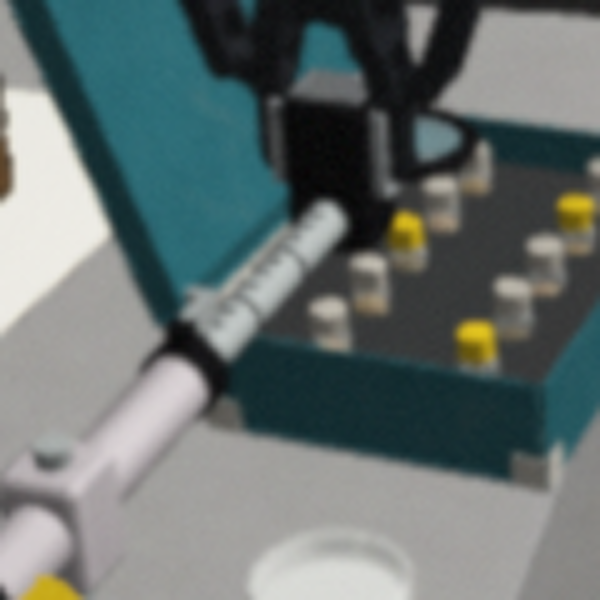

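View pics/t14.png

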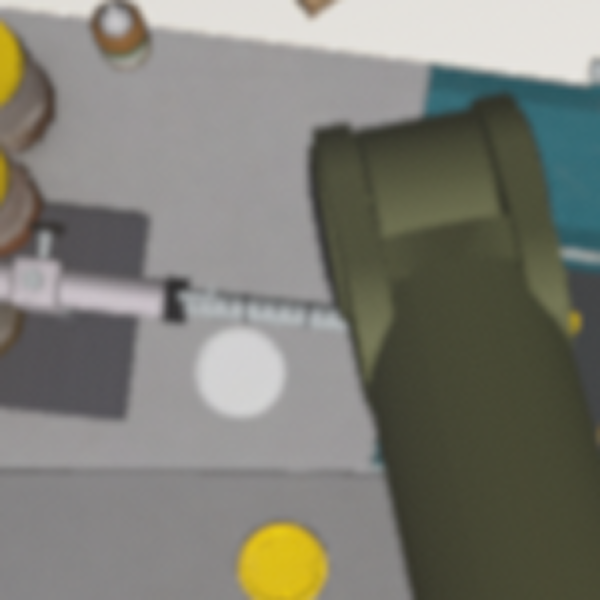

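Run:
```python
from h import *
ims=np.mean([cams.snapshot("side").astype(float) for _ in range(4)],0)
imt=np.mean([cams.snapshot("top").astype(float) for _ in range(4)],0)
crop(np.uint8(ims),180,182,230,232,"s15",12)
crop(np.uint8(imt),195,145,255,175,"t15",13)
for n in("side","top"):
  for t in("collar_edge","grip_center","lens_center"):
    print(n,t,[(np.round(q["at"],1).tolist(),round(q["p"],2)) for q in cams.pinpoint(t,n)[:1]])
st()
```

```text
side collar_edge [([186.6, 213.7], 0.86)]
side grip_center [([214.8, 178.5], 0.89)]
side lens_center [([228.4, 174.8], 0.65)]
top collar_edge [([203.0, 155.7], 0.57)]
top grip_center []
top lens_center []
{'clock': 29.68, 'ee_pos': [537.98, 64.78, 93.34], 'tcp_rot': [-89.91, -0.12, -6.34], 'wrist_force': [8.23, 2.06, -3.73], 'finger_gap': 35.8, 'qpos': [0.45, 9.89, -11.06, 105.59, 2.03, 64.58, -17.65]}
```

View pics/s15.png

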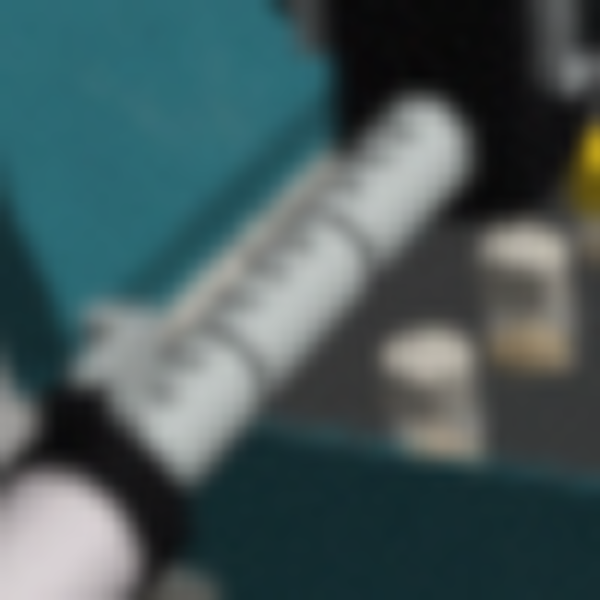

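View pics/t15.png

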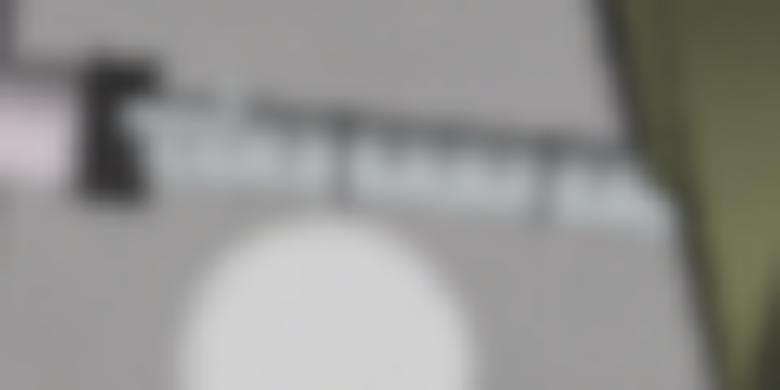

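Run:
```python
from h import *
s=np.array([550.2,182.0,93.3]); d=Rz(SYAW)@np.array([0,-1,0.])
r.move_linear(s+d*121.6+[0.8,0,0],[-90,0,-6.4],speed=20)
for _ in range(3):
    r.pause(0.3);o=telemetry.get_obs();print(round(float(o["clock"]),2),((o["ee_pos"]-s)@d).round(2),o["ee_pos"].round(2),o["wrist_force"].round(1),round(float(o["finger_gap"]),1))
imt=np.mean([cams.snapshot("top").astype(float) for _ in range(4)],0)
crop(np.uint8(imt),195,145,255,175,"t16",13)
ims=cams.snapshot("side");crop(ims,150,130,310,280,"s16",4)
for px in [(195+541/13,145+180/13),(195+340/13,145+155/13)]: print(atz(px,"top",122+9))
```

```text
30.23 119.7 [537.72  62.95  93.34] [ 3.8  3.1 -1.1] 36.0
30.53 119.71 [537.7   62.94  93.32] [ 3.9  2.8 -1.7] 36.4
30.83 119.72 [537.7   62.93  93.32] [ 4.6  2.7 -1.6] 36.3
[540.6833166  118.90723444 131.        ]
[545.43647725 158.16380455 131.        ]
```

View pics/t16.png

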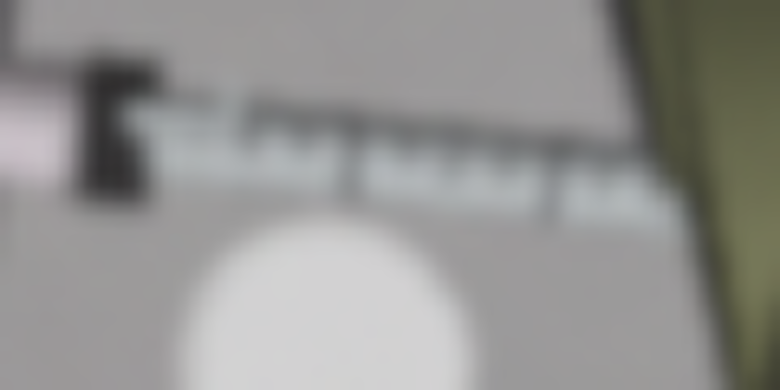

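View pics/s16.png

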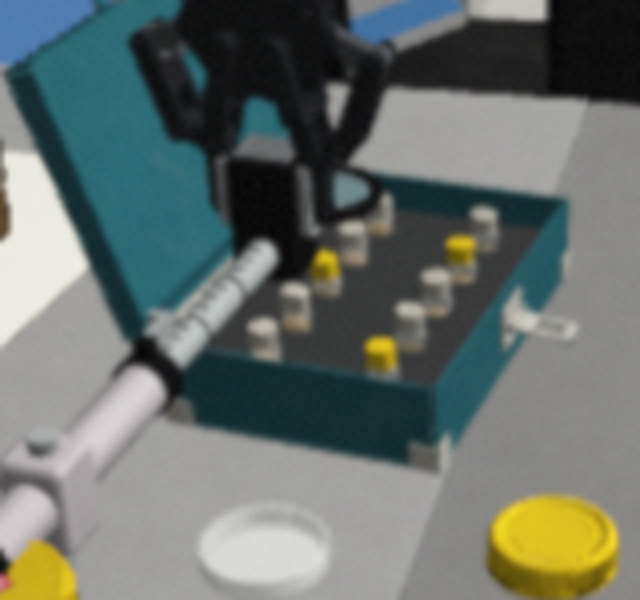

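Run:
```python
from h import *
r.hand_in(); st()
```

```text
the job is handed in; nothing more can be done
the job is handed in; nothing more can be done
```

The lid is open on its stop and the gripper is holding the boom 120 mm out; the job was handed in at about 31 s. No verdict was reported, so what follows rests on my own last checks.

**Lid:** I gripped the T-bar pull by its two ends and swung the lid up and back. The force jumped to about 12 N at the end of the swing. In the pictures the lid sits at about 109–110 degrees, and it was in the same place in the last picture.

**Boom:** I squeezed the grip across its sides with 50 N. The finger gap went to 36.3 mm, against a grip 36 mm wide that measures 43.5 mm with the button out, so I took the button to be fully in. That was before any drawing. I then drew the boom straight out:
- **By tool travel:** the boom was 119.7 mm out and steady over 0.6 s, with about 3 N of spring pull felt.
- **By the scale:** extrapolating from the two visible rings, the third ring line falls at the collar's edge, to within about 1–2 mm.

**Other objects:** the petri dish and the jar lid looked undisturbed in the last pictures. The dropper bottle was not in those cropped views, so I did not re-check it; the arm made no intended move near it.

**Disagreement:** the reported tool position was about 37 mm beyond the real fingertips. The first grasp therefore closed on air above the pull. I measured the offset by touching the lid lightly and checking against the side camera, then corrected every later move for it.

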